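# Seal the sample case on its vial

### The arm

A 6-joint arm with a two-finger parallel gripper is mounted at the origin on a cart in front of the work surface, level with it; the furniture and walls round the work are solid. World frame = base frame: x ahead of the robot, y to its left, z up, the work surface at z = 0. Lengths are in mm, angles in rad, forces in N, time in s.
With the tool pointing down it reaches from about 275 to 750 mm from the base axis. Payload 10.2 kg.
Tool frame: the origin (TCP) lies between the finger pads; the fingertips stand 22 mm ahead of it and the grasp point (between the pads) lies 3 mm ahead of it; z points along the fingers, y is the direction in which the jaws open and shut (so a half turn about z gives the same grasp; the last joint's range is limited). The gripper opens to 85 mm and grips with 20 to 120 N. Pads are 22 mm wide; open, the fingers measure 114 mm over their backs; the gripper's body (76 mm by 85 mm) begins 54 mm behind the grasp point. The pads swing forward as they close: fully open they stand 13 mm farther back than shut.
Start: joints at [-1.537, 0.313, 1.498, -0, 1.331, -0.223], TCP at [133.33, -507.794, 253.294] pointing down, gripper open.
Joint ranges: [-2.94, 2.94], [-0.97, 2.17], [0.19, 2.56], [-1.23, 4.37], [0.02, 3.11], [-2.88, 2.88]. Speed limits (rad/s): [2.39, 2.39, 3.01, 3.14, 3.14, 3.14].

### API

Orientations are given as a unit quaternion [x, y, z, w].
In Python, from station import get_state, get_image, close_job gives the robot as it stands.
- The arm moves only by the tool play_rows, never from a script. Its argument "steps" is a list of rows, each an object with "dp": the shift along the tool's x, y, z in units of 0.75 m (1.0 is 0.75 m), a list of three; "dr": the turn, a rotation vector about the tool's x, y, z in units of 90 degrees (1.0 is 90 degrees), a list of three. In form: [{"dp": [dx, dy, dz], "dr": [ax, ay, az]}, ...]. A call has 1 to 20 rows; each row is the pose to reach, as a shift and turn from the pose commanded when the call began, along the tool's axes at that moment; what a row does not reach only later rows make up. A row lasts 1/12 s, in which the tool goes at most 41.7 mm and 7.16 degrees, less where a joint would pass 70% of its speed; a pose out of reach is approached as far as the arm can. A call with a number of a shift or a turn outside -1 to 1 is refused whole. A call with a gripper value outside its range is refused whole. "claw" is the gripper command: -1 is fully open, 1 is shut, values between are in proportion, set as the call begins (left out, the last holds). The fingers move at their own pace and stop on an object; "force" is the grip in N (left out, the last holds). Time passes only in rows, so rows that repeat a pose let the fingers close. It gives the time, the measured TCP pose, the force and the opening at its end, in the units of the state.
- get_state(): the state, without advancing time (a new reading comes with each control period).
- get_image(name): name is "scene" or "top"; returns a dict with "img" (420x560x3 uint8, red, green, blue), "vertical_fov" (degrees; the focal length in pixels is half the picture's height over the tangent of half this angle, whatever the lens; pixels are square), "cx", "cy" (the principal point, pixels), "cam_to_world" (4x4, takes a point from camera to world coordinates). Camera axes: x right, y down, z forward; pixel columns grow to the right and rows downward; lengths in mm; the calibration is good to about 2 mm. A picture is of the moment at which its call begins. There is no depth.
- close_job(): hands the job in, once; it reports no verdict.
The state is a dict: "time_s": time; "joint_pos": joint angles; "joint_velocities": joint speeds; "joint_torque": joint torques, N m; "ee_pos": TCP position; "tcp_rot": TCP orientation; "wrist_force": force on the tool from outside, world axes, zero at the start; "moment": the same for the moment, N m; "finger_gap": finger opening in mm.
Only numpy, scipy, OpenCV 4.12 (cv2) and the standard library are available. Lean on these libraries where they do the work, as an engineer would, in place of code of your own. Each camera call takes 0.05 s, during which the arm holds its last target. There are 200 camera calls.

### The job

Stand the amber vial upright in the wide middle hole of the open sample case, then swing the case's lid down and press on its front edge, against the rubber gasket, until the spring catch snaps over the pin and holds the lid by itself. Press gently and stop once it has snapped, for the latch must not be forced; leave the things standing around where they are.

Things in the scene. Friction and masses are not known exactly. Their poses are not given: they have to be found in the camera images.
- vial_mid (a point): Centre (half-way up) of the amber vial: brown cylinder with flat black screw cap, 28 mm across, 62 mm tall, about 40 g, upright on the worktop; z is its axis. It stands about 10 cm from a white dropper bottle and a plain black cylinder, in any order.
- case: Grey sample case, fixed; base 120 (x) x 150 (y) mm, rim 39 mm high, rubber gasket on it up to 52 mm high at the front. Origin: centre of underside; z up; latch on its front (-x), lid hinge at its back (+x). Inside, a black insert, top 36 mm high, with round holes 20 mm deep: one wide (33 mm, see nest_seat), four narrow (22 mm).
- nest_seat (a point): Where the vial's centre is when it stands in the wide hole: 18 mm in front of the case's middle, 47 mm above the worktop. The hole's mouth is 11 mm lower, its bottom 31 mm lower. Axes as those of the case.
- lid_hinge (a point): Middle of the lid's hinge axis (along the case's y), 64 mm behind the case's middle, 42 mm above the worktop. The lid is a grey shell, 122 mm from hinge side to front, 150 mm wide, 48 mm deep, 0.2 kg; open, its hollow side faces the robot.
- press_pad (a point): Middle of the ribbed black thumb pad (22 x 56 mm) on top of the lid's front edge: 111 mm from the hinge axis along the lid and 50 mm above the lid's rim plane (through the hinge axis); moves with the lid; its z is the lid's outward normal. 92 mm above the worktop when the lid angle is 0.
- lid_edge (a point): Middle of the lid's outer front edge, 124 mm from the hinge axis along the lid and 48 mm above its rim plane; moves with the lid. The highest part of the open lid's outside; push it from behind, towards the robot and down, to close.
- case_lid (a joint): Lid angle, rad: 0 about shut, 1.57 upright, stop at 2.05. Stiff hinge: stays about where it is left; about 2 N at the front edge moves it. It meets the gasket at about 0.08; the front must then be pressed 3 to 15 mm lower against a rising spring force. Unlatched it springs back to about 0.08; latched it holds between -0.03 and 0.055.
- case_catch (a joint): Angle, rad, of the sprung steel hook (26 mm wide, 80 mm in front of the case's middle, top about 62 mm high): 0 at rest or latched; the lid's 5 mm pin pushes it out to about 0.06 until it snaps over the pin. Its height, and so the lid angle of the snap, differs by up to 10 mm from case to case (adjustable).
- latch_pin (a point): Middle of the lid's steel latch pin (34 mm long, along y), 136 mm from the hinge axis; moves with the lid. It snaps under the hook when about 8 to 18 N presses on the thumb pad: the force rises, then drops by several N as the hook flicks back; a rigid stop meets the pin about 1 mm lower and the force climbs steeply. Over 25 N on the lid spoils the latch.
- dropper_white: White dropper bottle with narrow nozzle, 26 mm across, 62 mm tall, a bystander; origin at the centre of its underside.
- black_cap: Plain black cylinder, 26 mm across, 70 mm tall, a bystander; origin at the centre of its underside.
- gauze_roll: White roll, 47 mm across, 48 mm tall, on end behind the vial, a bystander; origin at the centre of its underside.

How it is judged:
By the outcome, as a careful person would: the job done as asked, in the order asked, and still so for the second after the job is handed in, with the robot touching nothing.
It also fails if it takes over 72 s, if anything falls off the work surface, if the arm or the gripper's body presses on something with over 40 N, if the wrist force passes 120 N, or if a joint passes its speed limit or range.

## Working session

There is one attempt and no reset: what is moved stays moved. The work goes in short steps, Python scripts to look and compute and a tool call to move; the robot and the scene stay as the last step left them, time stands still between calls to the robot, and variables do not carry over. Pictures are saved under pics/ and viewed, about 8 in all and at most 12, crops included, and the job is handed in when it is done.

Besides the shell and the picture viewer there is one more tool, called after "Request:" by a JSON object that holds its "method" and its "body", one argument or row to a line. play_rows: Moves the arm, as the interface text tells. Its arguments: {"type":"object","properties":{"steps":{"type":"array","items":{"type":"object","properties":{"dp":{"type":"array","items":{"type":"number"}},"dr":{"type":"array","items":{"type":"number"}}}}},"claw":{"type":"number"},"force":{"type":"number"}},"required":["steps"]}

```bash
mkdir -p pics; ls; python3 - <<'E'
from station import *
import cv2,numpy as np
s=get_state();print(s)
for n in("scene","top"):
    d=get_image(n);cv2.imwrite(f"pics/{n}0.png",d["img"][...,::-1]);print(n,d["vertical_fov"],d["cx"],d["cy"],np.round(d["cam_to_world"],3).tolist())
E
```

```text
pics
{'time_s': 0.0, 'joint_pos': array([-1.53740212e+00,  3.13451837e-01,  1.49840592e+00,  8.23654957e-06,
        1.33098984e+00, -2.23413432e-01]), 'joint_velocities': array([-0.00089933, -0.00025614, -0.00185806, -0.00105216, -0.00026656,
        0.00032523]), 'joint_torque': array([ 5.10393565e-04, -4.12257564e+01, -2.59749055e+01, -1.33943740e-04,
        4.08662745e-03, -6.58411437e-06]), 'ee_pos': array([ 133.32283684, -507.56678566,  252.74584476]), 'tcp_rot': array([ 9.91767481e-01,  1.28050267e-01,  6.35080688e-05, -6.24263412e-04]), 'wrist_force': array([-0.12808783,  0.20254454,  0.17502732]), 'moment': array([ 0.00131499, -0.04103221,  0.02884436]), 'finger_gap': 85.31738127412027}
scene 45.359993976454035 289.8200048934314 213.17739840243317 [[0.815, -0.317, 0.486, -79.218], [-0.58, -0.478, 0.66, -873.981], [0.023, -0.819, -0.573, 823.051], [0.0, 0.0, 0.0, 1.0]]
top 50.61866857392591 279.47555464626436 214.04751877339714 [[-0.028, -0.997, 0.073, 441.32], [-0.999, 0.027, -0.02, -18.723], [0.018, -0.074, -0.997, 1072.906], [0.0, 0.0, 0.0, 1.0]]
```

View pics/scene0.png

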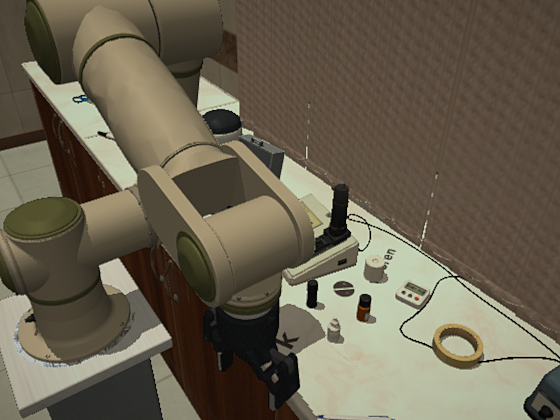

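View pics/top0.png

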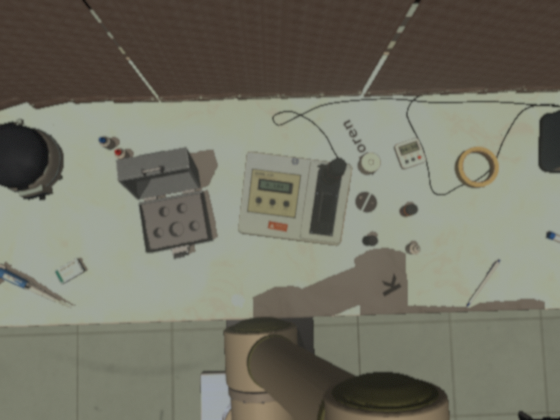

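```bash
cat > h.py <<'E'
import numpy as np,cv2
from station import *
from scipy.spatial.transform import Rotation as R
def cam(d):
    T=np.array(d["cam_to_world"]);f=210/np.tan(np.radians(d["vertical_fov"])/2);return T,f,d["cx"],d["cy"]
def ray(d,u,v,z):
    T,f,cx,cy=cam(d);r=T[:3,:3]@[(u-cx)/f,(v-cy)/f,1];o=T[:3,3];return o+r*(z-o[2])/r[2]
def proj(d,p):
    T,f,cx,cy=cam(d);c=(np.asarray(p,float)-T[:3,3])@T[:3,:3];return np.c_[cx+f*c[...,0]/c[...,2],cy+f*c[...,1]/c[...,2]]
def crop(img,x,y,w,h,s): return cv2.resize(img[y:y+h,x:x+w,::-1],None,fx=s,fy=s,interpolation=cv2.INTER_CUBIC)
E
python3 - <<'E'
from h import *
d=get_image("top");im=d["img"]
a=crop(im,105,135,120,130,4.6);b=crop(im,350,145,80,130,4)
b=cv2.copyMakeBorder(b,0,a.shape[0]-b.shape[0],0,0,cv2.BORDER_CONSTANT)
cv2.imwrite("pics/c1.png",np.clip(np.hstack([a[:,:470],b]).astype(float)*1.5,0,255).astype('uint8'));print(a.shape)
E
```

```text
(598, 552, 3)
```

View pics/c1.png

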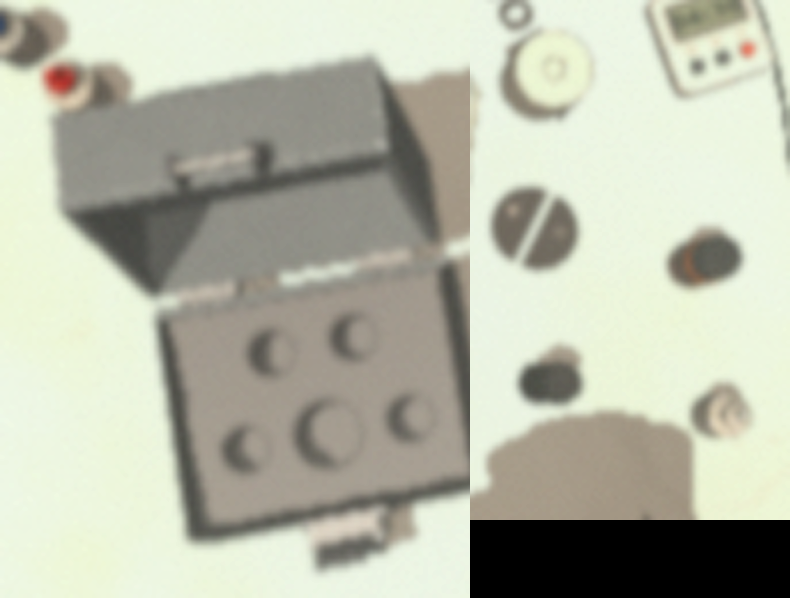

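The top view shows the wide hole at about (176.5, 229), the open lid behind it, and the hook at about (181, 253). The vial's cap is at (411.8, 209), the black cylinder at (370, 240) and the dropper at (413, 248).

```bash
python3 - <<'E'
from h import *
d=get_image("top")
L=lambda x,y,z:ray(d,105+x/4.6,135+y/4.6,z)
B=lambda x,y,z:ray(d,350+(x-470)/4,145+y/4,z)
p=np.round
for n,q in dict(hole=L(329,432,36),n1=L(270,352,36),n2=L(352,337,36),n3=L(245,448,36),n4=L(410,417,36),frontL=L(195,540,45),backL=L(160,315,45),hook=L(352,525,62),lidpinL=L(180,172,150),lidpinR=L(262,153,150),lidtopbackL=L(55,120,160),lidtopbackR=L(375,58,160),vial=B(717,256,62),black=B(564,382,70),drop=B(735,410,62),roll=B(553,68,48)).items(): print(n,p(q,1))
a=L(410,417,36)-L(245,448,36);print("yaw",np.arctan2(a[0],-a[1]), -np.pi/2)
E
```

```text
hole [489.5 200.9  36. ]
n1 [530.9 230.2  36. ]
n2 [537.4 188.7  36. ]
n3 [482.6 243.2  36. ]
n4 [496. 160.  36.]
frontL [437.  266.1  45. ]
backL [550.2 282.9  45. ]
hook [442.2 184.6  62. ]
lidpinL [604.1 242.7 150. ]
lidpinR [611.9 205.6 150. ]
lidtopbackL [627.3 295.6 160. ]
lidtopbackR [652.1 152.  160. ]
vial [ 519.2 -343.2   62. ]
black [ 449.4 -250.    70. ]
drop [ 430.8 -349.1   62. ]
roll [ 633.3 -256.7   48. ]
yaw 0.15950407093992597 -1.5707963267948966
```

```bash
cat >> h.py <<'E'
def go(p,yaw=0.16,pitch=0.0,frm=None):
    """print dp,dr to reach TCP p; tool down with tool x at yaw; pitch tips tool about its y"""
    s=get_state();Rc=R.from_quat(s["tcp_rot"]);t=R.from_euler('z',yaw)*R.from_euler('x',np.pi)*R.from_euler('y',pitch)
    c=s["ee_pos"] if frm is None else frm
    print("t",round(s["time_s"],2),"at",np.round(s["ee_pos"],1),"F",np.round(s["wrist_force"],1),"gap",round(s["finger_gap"],1))
    print(" dp",np.round(Rc.inv().apply(np.asarray(p,float)-c)/750,4).tolist(),"dr",np.round((Rc.inv()*t).as_rotvec()/(np.pi/2),4).tolist())
E
python3 - <<'E'
from h import *
d=get_image("scene");t=get_image("top")
im=d["img"];cv2.imwrite("pics/c2.png",crop(im,290,250,110,100,5))
print(proj(d,[[519,-343,62],[519,-343,0],[449,-250,70],[431,-349,62]]))
print(ray(d,364,298,62))
go([519,-343,150])
E
```

```text
[[365.41393555 297.33680434]
 [362.35889333 317.59502799]
 [313.25342146 282.43469571]
 [335.5805848  316.14937727]]
[ 515.11695594 -342.78382856   62.        ]
t 0.3 at [ 133.3 -507.7  253.1] F [0.6 1.2 0.3] gap 85.5
 dp [0.5532, -0.0817, 0.1376] dr [-0.0003, -0.0, 0.0616]
```

View pics/c2.png

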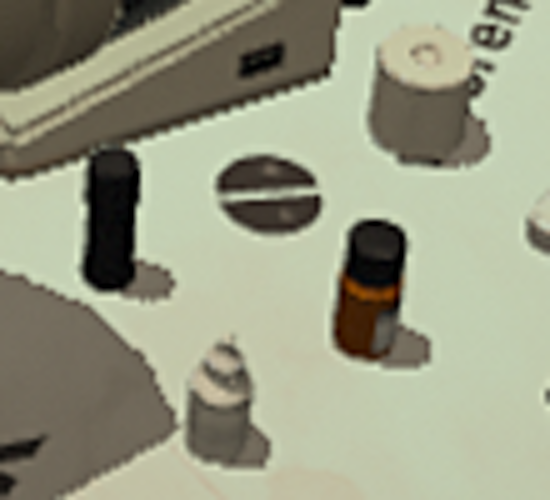

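The vial's cap top is at scene pixel (365.6, 297.2). The top view's estimate projects to (365.4, 297.3), so the two agree.

Request:
{"method": "play_rows", "body": {
  "steps": [
    {"dp":[0.553,-0.082,0.137],"dr":[0,0,0.0616]},
    {"dp":[0.553,-0.082,0.137],"dr":[0,0,0.0616]},
    {"dp":[0.553,-0.082,0.137],"dr":[0,0,0.0616]},
    {"dp":[0.553,-0.082,0.137],"dr":[0,0,0.0616]},
    {"dp":[0.553,-0.082,0.137],"dr":[0,0,0.0616]},
    {"dp":[0.553,-0.082,0.137],"dr":[0,0,0.0616]},
    {"dp":[0.553,-0.082,0.137],"dr":[0,0,0.0616]},
    {"dp":[0.553,-0.082,0.137],"dr":[0,0,0.0616]},
    {"dp":[0.553,-0.082,0.137],"dr":[0,0,0.0616]},
    {"dp":[0.553,-0.082,0.137],"dr":[0,0,0.0616]},
    {"dp":[0.553,-0.082,0.137],"dr":[0,0,0.0616]},
    {"dp":[0.553,-0.082,0.137],"dr":[0,0,0.0616]},
    {"dp":[0.553,-0.082,0.137],"dr":[0,0,0.0616]},
    {"dp":[0.553,-0.082,0.137],"dr":[0,0,0.0616]}
  ],
  "claw": -0.4
}}

```text
time_s: 1.47
ee_pos: [518.0, -343.7, 150.8]
tcp_rot: [0.997, 0.08, -0.0, 0.0]
wrist_force: [-1.0, -0.1, 0.9]
finger_gap: 59.7
```

```bash
python3 - <<'E'
from h import *
go([519,-343,50]);print(get_state()["joint_pos"])
E
```

```text
t 1.47 at [ 518.  -343.7  150.8] F [-1.  -0.1  0.9] gap 59.7
 dp [0.0014, -0.0007, 0.1345] dr [0.0002, 0.0001, -0.0005]
[-7.73803972e-01  6.12397332e-01  1.31774023e+00 -3.50480715e-04
  1.21131041e+00  6.37901089e-01]
```

Request:
{"method": "play_rows", "body": {
  "steps": [
    {"dp":[0.001,-0.0005,0.045],"dr":[0,0,0]},
    {"dp":[0.001,-0.0005,0.08],"dr":[0,0,0]},
    {"dp":[0.001,-0.0005,0.11],"dr":[0,0,0]},
    {"dp":[0.001,-0.0005,0.133],"dr":[0,0,0]},
    {"dp":[0.001,-0.0005,0.133],"dr":[0,0,0]},
    {"dp":[0.001,-0.0005,0.133],"dr":[0,0,0]}
  ]
}}

```text
time_s: 1.97
ee_pos: [518.7, -343.4, 51.3]
tcp_rot: [0.997, 0.079, -0.0, -0.0]
wrist_force: [0.4, -0.4, 0.3]
finger_gap: 60.1
```

Request:
{"method": "play_rows", "body": {
  "steps": [
    {"dp":[0,0,0]},
    {"dp":[0,0,0]},
    {"dp":[0,0,0]},
    {"dp":[0,0,0]},
    {"dp":[0,0,0]},
    {"dp":[0,0,0]},
    {"dp":[0,0,0]},
    {"dp":[0,0,0]}
  ],
  "claw": 1,
  "force": 25
}}

```text
$.steps[0]: bad value
```

```bash
python3 - <<'E'
from h import *
go([519,-343,200])
d=get_image("scene");cv2.imwrite("pics/c3.png",crop(d["img"],280,180,160,150,4))
E
```

```text
t 1.97 at [ 518.7 -343.4   51.3] F [ 0.4 -0.4  0.3] gap 60.1
 dp [0.0004, -0.0005, -0.1983] dr [-0.0002, 0.0002, -0.001]
```

View pics/c3.png

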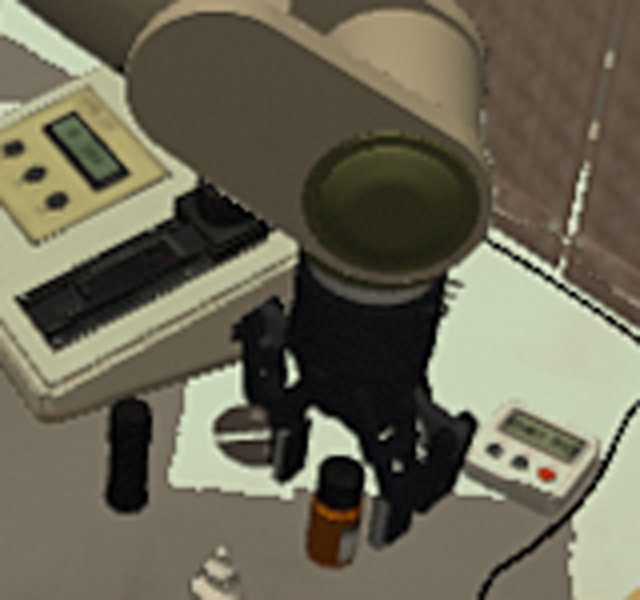

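The vial, at crop (338, 510), sits midway between the fingertips at (285, 470) and (390, 530). I'll close now, with full rows this time.

Request:
{"method": "play_rows", "body": {
  "steps": [
    {"dp":[0,0,0],"dr":[0,0,0]},
    {"dp":[0,0,0],"dr":[0,0,0]},
    {"dp":[0,0,0],"dr":[0,0,0]},
    {"dp":[0,0,0],"dr":[0,0,0]},
    {"dp":[0,0,0],"dr":[0,0,0]},
    {"dp":[0,0,0],"dr":[0,0,0]},
    {"dp":[0,0,0],"dr":[0,0,0]},
    {"dp":[0,0,0],"dr":[0,0,0]}
  ],
  "claw": 1,
  "force": 25
}}

```text
time_s: 2.68
ee_pos: [519.9, -342.9, 52.1]
tcp_rot: [0.997, 0.08, 0.001, 0.001]
wrist_force: [-1.7, -0.6, 5.7]
finger_gap: 27.1
```

Request:
{"method": "play_rows", "body": {
  "steps": [
    {"dp":[0,0,-0.03],"dr":[0,0,0]},
    {"dp":[0,0,-0.08],"dr":[0,0,0]},
    {"dp":[0,0,-0.133],"dr":[0,0,0]},
    {"dp":[0,0,-0.187],"dr":[0,0,0]},
    {"dp":[0,0,-0.24],"dr":[0,0,0]},
    {"dp":[0,0,-0.24],"dr":[0,0,0]},
    {"dp":[0,0,-0.24],"dr":[0,0,0]}
  ]
}}

```text
time_s: 3.27
ee_pos: [520.0, -342.8, 233.2]
tcp_rot: [0.997, 0.08, 0.002, 0.002]
wrist_force: [0.2, 0.5, -1.2]
finger_gap: 27.1
```

```bash
python3 - <<'E'
from h import *
go([490,201,230]);
E
```

```text
t 3.27 at [ 520.  -342.8  233.2] F [ 0.2  0.5 -1.2] gap 27.1
 dp [0.0761, -0.7222, 0.0018] dr [0.0024, -0.0019, 0.0001]
```

```bash
python3 - <<'E'
from h import *
d=get_image("scene");t=get_image("top")
for z in (60,100,140,180): print(z,ray(d,341,187,z).round(),ray(t,338,165,z).round())
E
```

```text
60 [767.  31.  60.] [ 626. -178.   60.]
100 [723. -16. 100.] [ 619. -171.  100.]
140 [678. -64. 140.] [ 611. -165.  140.]
180 [ 634. -111.  180.] [ 604. -159.  180.]
```

Request:
{"method": "play_rows", "body": {
  "steps": [
    {"dp":[-0.03,-0.033,-0.03],"dr":[0.0024,-0.0019,0]},
    {"dp":[-0.057,-0.067,-0.05],"dr":[0.0024,-0.0019,0]},
    {"dp":[-0.045,-0.12,-0.05],"dr":[0.0024,-0.0019,0]},
    {"dp":[0.076,-0.722,-0.05],"dr":[0.0024,-0.0019,0]},
    {"dp":[0.076,-0.722,-0.05],"dr":[0.0024,-0.0019,0]},
    {"dp":[0.076,-0.722,-0.05],"dr":[0.0024,-0.0019,0]},
    {"dp":[0.076,-0.722,-0.05],"dr":[0.0024,-0.0019,0]},
    {"dp":[0.076,-0.722,-0.05],"dr":[0.0024,-0.0019,0]},
    {"dp":[0.076,-0.722,-0.05],"dr":[0.0024,-0.0019,0]},
    {"dp":[0.076,-0.722,-0.05],"dr":[0.0024,-0.0019,0]},
    {"dp":[0.076,-0.722,-0.05],"dr":[0.0024,-0.0019,0]},
    {"dp":[0.076,-0.722,-0.05],"dr":[0.0024,-0.0019,0]},
    {"dp":[0.076,-0.722,-0.05],"dr":[0.0024,-0.0019,0]},
    {"dp":[0.076,-0.722,-0.05],"dr":[0.0024,-0.0019,0]},
    {"dp":[0.076,-0.722,-0.05],"dr":[0.0024,-0.0019,0]},
    {"dp":[0.076,-0.722,-0.05],"dr":[0.0024,-0.0019,0]},
    {"dp":[0.076,-0.722,-0.05],"dr":[0.0024,-0.0019,0]},
    {"dp":[0.076,-0.722,-0.05],"dr":[0.0024,-0.0019,0]}
  ]
}}

```text
time_s: 4.87
ee_pos: [489.5, 200.0, 267.6]
tcp_rot: [0.997, 0.079, -0.002, -0.002]
wrist_force: [-0.3, -0.3, -0.6]
finger_gap: 27.3
```

```bash
python3 - <<'E'
from h import *
go([490,201,110]);
d=get_image("scene");t=get_image("top")
a=crop(d["img"],200,80,150,130,2.6);b=crop(t["img"],105,135,120,130,2.6)
cv2.imwrite("pics/c4.png",np.hstack([a,b]))
E
```

```text
t 4.87 at [489.5 200.  267.6] F [-0.3 -0.3 -0.6] gap 27.3
 dp [0.0018, -0.0005, 0.2102] dr [-0.0022, 0.0028, -0.0009]
```

View pics/c4.png

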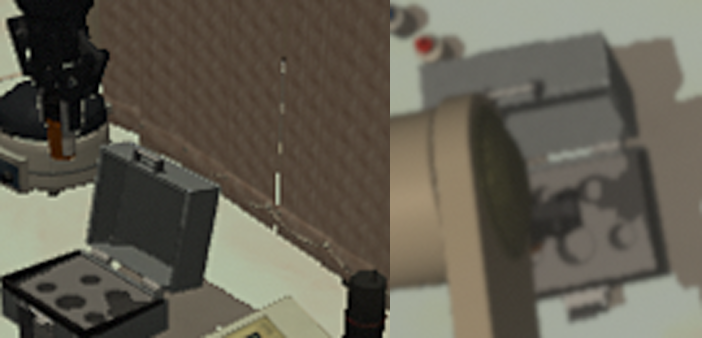

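The scene view shows the hole at about (226.9, 196.2), the vial held with its bottom near (224, 140), and the open lid beyond. I'll cross-check these against the model.

```bash
python3 - <<'E'
from h import *
d=get_image("scene")
print(ray(d,226.9,196.2,36), proj(d,[[489.5,200.9,36],[489.5,200,215.6],[489.5,200,246]]))
c=np.array([507.3,203.8]);ex=np.array([np.cos(.16),np.sin(.16)]);ey=np.array([-ex[1],ex[0]])
for th in (1.6,1.7,1.8,1.9):
    r,n=124,48
    P=[[*(c+ex*(64-r*np.cos(th)+n*np.sin(th))+ey*y),42+r*np.sin(th)+n*np.cos(th)] for y in(75,0,-75)]
    print(th,np.round(P[1]),((proj(d,P)-[200,80])*2.6).round().tolist(),((proj(get_image("top"),P)-[105,135])*4.6).round().tolist())
cv2.imwrite("pics/c5.png",crop(d["img"],195,100,100,110,5.4))
E
```

```text
[487.59892176 201.6421189   36.        ] [[227.61105819 196.11842828]
 [224.53288992 139.49115655]
 [223.93526955 129.00349079]]
1.6 [621. 222. 165.] [[117.0, 137.0], [161.0, 159.0], [208.0, 183.0]] [[50.0, 158.0], [217.0, 127.0], [382.0, 97.0]]
1.7 [633. 224. 159.] [[125.0, 139.0], [169.0, 161.0], [216.0, 184.0]] [[50.0, 134.0], [216.0, 104.0], [380.0, 74.0]]
1.8 [644. 226. 152.] [[133.0, 141.0], [177.0, 163.0], [224.0, 187.0]] [[51.0, 112.0], [215.0, 82.0], [379.0, 53.0]]
1.9 [655. 228. 144.] [[140.0, 145.0], [184.0, 167.0], [230.0, 190.0]] [[54.0, 93.0], [216.0, 64.0], [378.0, 34.0]]
```

View pics/c5.png

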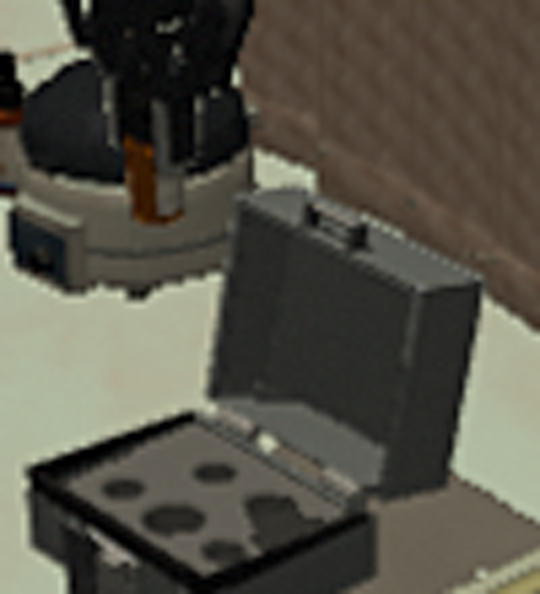

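The hole is at crop (174, 519) and the vial bottom at (155, 215); both match the model within 2 mm. The lid angle is about 1.75. Descending.

Request:
{"method": "play_rows", "body": {
  "steps": [
    {"dp":[0.001,-0.0012,0.04],"dr":[-0.0022,0.0028,0]},
    {"dp":[0.001,-0.0012,0.09],"dr":[-0.0022,0.0028,0]},
    {"dp":[0.001,-0.0012,0.14],"dr":[-0.0022,0.0028,0]},
    {"dp":[0.001,-0.0012,0.18],"dr":[-0.0022,0.0028,0]},
    {"dp":[0.001,-0.0012,0.209],"dr":[-0.0022,0.0028,0]},
    {"dp":[0.001,-0.0012,0.209],"dr":[-0.0022,0.0028,0]},
    {"dp":[0.001,-0.0012,0.209],"dr":[-0.0022,0.0028,0]}
  ]
}}

```text
time_s: 5.8
ee_pos: [489.6, 202.6, 111.6]
tcp_rot: [0.997, 0.08, 0.0, -0.0]
wrist_force: [0.8, -0.5, 0.8]
finger_gap: 27.4
```

```bash
python3 - <<'E'
from h import *
go([489.3,201,84]);
d=get_image("scene")
cv2.imwrite("pics/c6.png",crop(d["img"],195,140,70,80,7))
s=get_state();p=s["ee_pos"];A=R.from_quat(s["tcp_rot"]).apply([0,0,1])
print(proj(d,[p+A*52,p+A*21])-[195,140],(proj(d,[489.3,201,36])-[195,140]))
E
```

```text
t 5.8 at [489.6 202.6 111.6] F [ 0.8 -0.5  0.8] gap 27.4
 dp [-0.0007, 0.002, 0.0368] dr [-0.0002, -0.0002, -0.0001]
[[32.14119376 48.370959  ]
 [31.57970769 38.99540905]] [[32.53245472 56.12351584]]
```

View pics/c6.png

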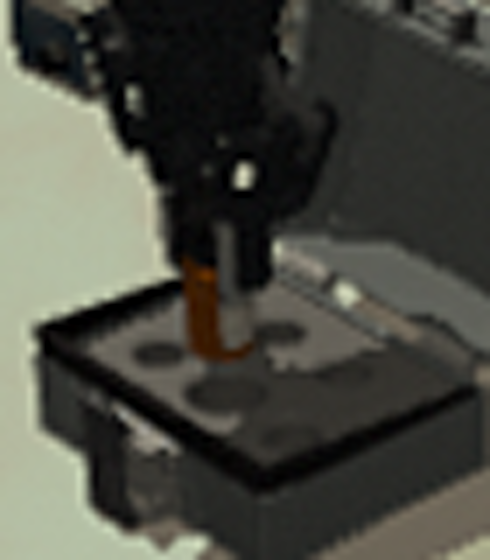

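The hole centre is at crop (227, 393) and the vial bottom centre at about (221, 340). The vial is about 2 mm to the +y side, so I'm correcting by that much and inserting.

Request:
{"method": "play_rows", "body": {
  "steps": [
    {"dp":[0.0003,0.0029,0.012],"dr":[0,0,0]},
    {"dp":[0.0003,0.0029,0.024],"dr":[0,0,0]},
    {"dp":[0.0003,0.0029,0.03],"dr":[0,0,0]},
    {"dp":[0.0003,0.0029,0.036],"dr":[0,0,0]},
    {"dp":[0.0003,0.0029,0.04],"dr":[0,0,0]},
    {"dp":[0.0003,0.0029,0.04],"dr":[0,0,0]}
  ]
}}

```text
time_s: 6.35
ee_pos: [490.1, 200.9, 81.1]
tcp_rot: [0.997, 0.08, 0.001, -0.0]
wrist_force: [0.8, 2.2, -3.6]
finger_gap: 27.2
```

```bash
python3 - <<'E'
from h import *
go([490,201,70])
E
```

```text
t 6.35 at [490.1 200.9  81.1] F [ 0.8  2.2 -3.6] gap 27.2
 dp [-0.0001, -0.0002, 0.0148] dr [-0.0005, -0.0008, -0.0001]
```

Request:
{"method": "play_rows", "body": {
  "steps": [
    {"dp":[0,0,0.004],"dr":[0,0,0]},
    {"dp":[0,0,0.008],"dr":[0,0,0]},
    {"dp":[0,0,0.012],"dr":[0,0,0]},
    {"dp":[0,0,0.014],"dr":[0,0,0]},
    {"dp":[0,0,0.014],"dr":[0,0,0]},
    {"dp":[0,0,0.014],"dr":[0,0,0]}
  ]
}}

```text
time_s: 6.85
ee_pos: [490.1, 200.8, 70.8]
tcp_rot: [0.997, 0.08, 0.001, -0.0]
wrist_force: [0.8, 5.7, -2.1]
finger_gap: 27.4
```

Request:
{"method": "play_rows", "body": {
  "steps": [
    {"dp":[0,-0.0014,0.0],"dr":[0,0,0]},
    {"dp":[0,-0.0014,0.002],"dr":[0,0,0]},
    {"dp":[0,-0.0014,0.003],"dr":[0,0,0]},
    {"dp":[0,-0.0014,0.003],"dr":[0,0,0]}
  ]
}}

```text
time_s: 7.18
ee_pos: [489.8, 201.3, 68.5]
tcp_rot: [0.997, 0.08, 0.0, 0.0]
wrist_force: [-0.1, 0.2, -0.6]
finger_gap: 26.9
```

Request:
{"method": "play_rows", "body": {
  "steps": [
    {"dp":[0,0,0],"dr":[0,0,0]},
    {"dp":[0,0,0],"dr":[0,0,0]},
    {"dp":[0,0,0],"dr":[0,0,0]},
    {"dp":[0,0,0],"dr":[0,0,0]},
    {"dp":[0,0,0],"dr":[0,0,0]},
    {"dp":[0,0,-0.02],"dr":[0,0,0]},
    {"dp":[0,0,-0.06],"dr":[0,0,0]},
    {"dp":[0,0,-0.11],"dr":[0,0,0]},
    {"dp":[0,0,-0.16],"dr":[0,0,0]},
    {"dp":[0,0,-0.21],"dr":[0,0,0]},
    {"dp":[0,0,-0.25],"dr":[0,0,0]},
    {"dp":[0,0,-0.25],"dr":[0,0,0]}
  ],
  "claw": -0.2
}}

```text
time_s: 8.18
ee_pos: [491.5, 201.9, 262.6]
tcp_rot: [0.997, 0.08, 0.006, -0.001]
wrist_force: [0.4, -0.1, -0.4]
finger_gap: 51.0
```

```bash
python3 - <<'E'
from h import *
d=get_image("scene");t=get_image("top")
cv2.imwrite("pics/c7.png",np.hstack([crop(d["img"],195,120,100,100,4),crop(t["img"],105,60,120,200,2)]))
go([670,229,260]);print(get_state()["joint_pos"].round(2))
E
```

```text
t 8.28 at [489.9 201.6 256.9] F [-0.4  0.  -0.5] gap 51.1
 dp [0.2429, 0.0022, -0.0034] dr [-0.0002, -0.002, 0.0001]
[0.17 0.32 1.48 0.   1.34 1.58]
```

View pics/c7.png

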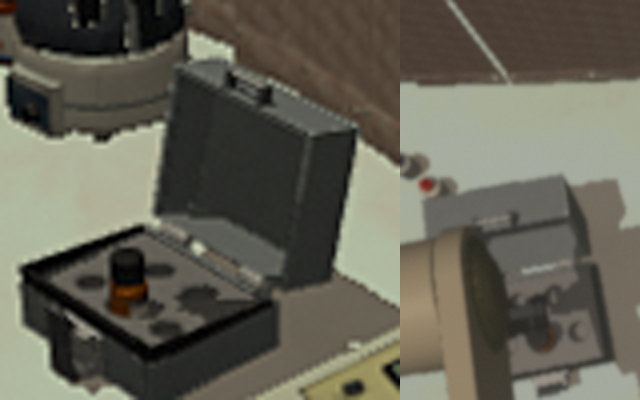

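The vial stands upright in the wide hole, at crop (127, 280). Next I close the fingers and go over and behind the lid.

Request:
{"method": "play_rows", "body": {
  "steps": [
    {"dp":[0.05,0.002,-0.02],"dr":[0,0,0]},
    {"dp":[0.105,0.002,-0.02],"dr":[0,0,0]},
    {"dp":[0.16,0.002,-0.02],"dr":[0,0,0]},
    {"dp":[0.21,0.002,-0.02],"dr":[0,0,0]},
    {"dp":[0.236,0.002,-0.02],"dr":[0,0,0]},
    {"dp":[0.236,0.002,-0.02],"dr":[0,0,0]},
    {"dp":[0.236,0.002,-0.02],"dr":[0,0,0]},
    {"dp":[0.236,0.002,-0.02],"dr":[0,0,0]}
  ],
  "claw": 1
}}

```text
time_s: 8.95
ee_pos: [664.0, 228.3, 270.4]
tcp_rot: [0.997, 0.08, -0.0, -0.0]
wrist_force: [0.4, -0.4, 0.3]
finger_gap: -0.3
```

```bash
python3 - <<'E'
from h import *
go([667,229.5,152]);s=get_state();print(s["joint_pos"].round(2))
E
```

```text
t 8.95 at [664.  228.3 270.4] F [ 0.4 -0.4  0.3] gap -0.3
 dp [0.0044, -0.0009, 0.1579] dr [-0.0002, 0.0005, 0.0002]
[0.16 0.73 0.8  0.   1.61 1.58]
```

Request:
{"method": "play_rows", "body": {
  "steps": [
    {"dp":[0.007,0,0.03],"dr":[0,0,0]},
    {"dp":[0.007,0,0.07],"dr":[0,0,0]},
    {"dp":[0.007,0,0.11],"dr":[0,0,0]},
    {"dp":[0.007,0,0.145],"dr":[0,0,0]},
    {"dp":[0.007,0,0.16],"dr":[0,0,0]},
    {"dp":[0.007,0,0.16],"dr":[0,0,0]},
    {"dp":[0.007,0,0.16],"dr":[0,0,0]}
  ]
}}

```text
time_s: 9.53
ee_pos: [670.0, 229.3, 153.0]
tcp_rot: [0.997, 0.08, 0.001, -0.0]
wrist_force: [0.6, -0.3, 1.6]
finger_gap: -0.1
```

```bash
python3 - <<'E'
from h import *
s=get_state();p=s["ee_pos"];print(p,s["wrist_force"])
c=np.array([507.3,203.8]);ex=np.array([np.cos(.16),np.sin(.16)])
X0=(p[:2]-c)@ex;print("X",X0,"Y",(p[:2]-c)@[-ex[1],ex[0]])
for th in [1.75,1.65,1.55,1.45,1.35,1.25,1.15,1.05,.95,.85,.75,.65,.55,.45,.35,.25]:
    r,n=96,48
    X=64-r*np.cos(th)+n*np.sin(th)+11;Z=42+r*np.sin(th)+n*np.cos(th)+22
    print(th,round((X-X0)/750,3),round(-(Z-p[2])/750,3))
E
```

```text
[670.00296946 229.30152027 153.04772267] [ 0.62262615 -0.29842096  1.56834291]
X 164.68766701729024 Y -0.7457487275691896
1.75 -0.034 0.004
1.65 -0.046 -0.004
1.55 -0.058 -0.011
1.45 -0.071 -0.016
1.35 -0.085 -0.02
1.25 -0.099 -0.023
1.15 -0.113 -0.024
1.05 -0.128 -0.024
0.95 -0.142 -0.023
0.85 -0.156 -0.02
0.75 -0.17 -0.015
0.65 -0.183 -0.01
0.55 -0.195 -0.003
0.45 -0.207 0.005
0.35 -0.218 0.015
0.25 -0.228 0.025
```

Request:
{"method": "play_rows", "body": {
  "steps": [
    {"dp":[-0.015,0,0.002],"dr":[0,0,0]},
    {"dp":[-0.025,0,0.002],"dr":[0,0,0]},
    {"dp":[-0.034,0,0.001],"dr":[0,0,0]},
    {"dp":[-0.04,0,0],"dr":[0,0,0]},
    {"dp":[-0.046,0,-0.004],"dr":[0,0,0]},
    {"dp":[-0.052,0,-0.007],"dr":[0,0,0]},
    {"dp":[-0.058,0,-0.011],"dr":[0,0,0]},
    {"dp":[-0.065,0,-0.014],"dr":[0,0,0]},
    {"dp":[-0.071,0,-0.016],"dr":[0,0,0]}
  ]
}}

```text
time_s: 10.28
ee_pos: [617.2, 220.6, 164.1]
tcp_rot: [0.997, 0.08, 0.001, -0.0]
wrist_force: [2.9, 0.7, 2.0]
finger_gap: 0.1
```

Request:
{"method": "play_rows", "body": {
  "steps": [
    {"dp":[-0.007,0,-0.002],"dr":[0,0,0]},
    {"dp":[-0.014,0,-0.004],"dr":[0,0,0]},
    {"dp":[-0.021,0,-0.006],"dr":[0,0,0]},
    {"dp":[-0.028,0,-0.007],"dr":[0,0,0]},
    {"dp":[-0.035,0,-0.0075],"dr":[0,0,0]},
    {"dp":[-0.042,0,-0.008],"dr":[0,0,0]},
    {"dp":[-0.05,0,-0.008],"dr":[0,0,0]},
    {"dp":[-0.057,0,-0.008],"dr":[0,0,0]},
    {"dp":[-0.064,0,-0.0075],"dr":[0,0,0]},
    {"dp":[-0.071,0,-0.007],"dr":[0,0,0]}
  ]
}}

```text
time_s: 11.12
ee_pos: [564.3, 212.2, 168.5]
tcp_rot: [0.997, 0.08, 0.001, -0.0]
wrist_force: [1.8, 0.2, -1.3]
finger_gap: -0.0
```

Request:
{"method": "play_rows", "body": {
  "steps": [
    {"dp":[-0.007,0,0.0015],"dr":[0,0,0]},
    {"dp":[-0.014,0,0.003],"dr":[0,0,0]},
    {"dp":[-0.021,0,0.0055],"dr":[0,0,0]},
    {"dp":[-0.028,0,0.008],"dr":[0,0,0]},
    {"dp":[-0.035,0,0.0105],"dr":[0,0,0]},
    {"dp":[-0.041,0,0.013],"dr":[0,0,0]},
    {"dp":[-0.047,0,0.0165],"dr":[0,0,0]},
    {"dp":[-0.053,0,0.02],"dr":[0,0,0]}
  ]
}}

```text
time_s: 11.78
ee_pos: [525.2, 205.8, 153.4]
tcp_rot: [0.997, 0.08, 0.001, -0.0]
wrist_force: [0.2, -0.5, 1.4]
finger_gap: -0.2
```

Request:
{"method": "play_rows", "body": {
  "steps": [
    {"dp":[-0.006,0,0.004],"dr":[0,0,0]},
    {"dp":[-0.012,0,0.008],"dr":[0,0,0]},
    {"dp":[-0.018,0,0.013],"dr":[0,0,0]},
    {"dp":[-0.023,0,0.018],"dr":[0,0,0]},
    {"dp":[-0.028,0,0.023],"dr":[0,0,0]},
    {"dp":[-0.033,0,0.028],"dr":[0,0,0]}
  ]
}}

```text
time_s: 12.28
ee_pos: [500.9, 201.9, 132.1]
tcp_rot: [0.997, 0.08, 0.001, -0.0]
wrist_force: [0.6, -0.3, -0.7]
finger_gap: -0.3
```

```bash
python3 - <<'E'
from h import *
d=get_image("scene")
cv2.imwrite("pics/c8.png",crop(d["img"],185,90,120,130,4.4))
c=np.array([507.3,203.8]);ex=np.array([np.cos(.16),np.sin(.16)]);ey=np.array([-ex[1],ex[0]])
for th in (.1,.25,.4,.55):
    r,n=124,48
    P=[[*(c+ex*(64-r*np.cos(th)+n*np.sin(th))+ey*y),42+r*np.sin(th)+n*np.cos(th)] for y in(75,-75)]
    print(th,((proj(d,P)-[185,90])*4.4).round().tolist())
s=get_state();p=s["ee_pos"];print(p,s["wrist_force"],"X",(p[:2]-c)@ex)
E
```

```text
0.1 [[64.0, 355.0], [213.0, 447.0]]
0.25 [[75.0, 326.0], [225.0, 417.0]]
0.4 [[90.0, 299.0], [241.0, 388.0]]
0.55 [[107.0, 273.0], [259.0, 360.0]]
[500.01803053 201.82080748 131.31669589] [ 0.58298541  0.87281531 -1.00600884] X -7.5042803405634135
```

View pics/c8.png

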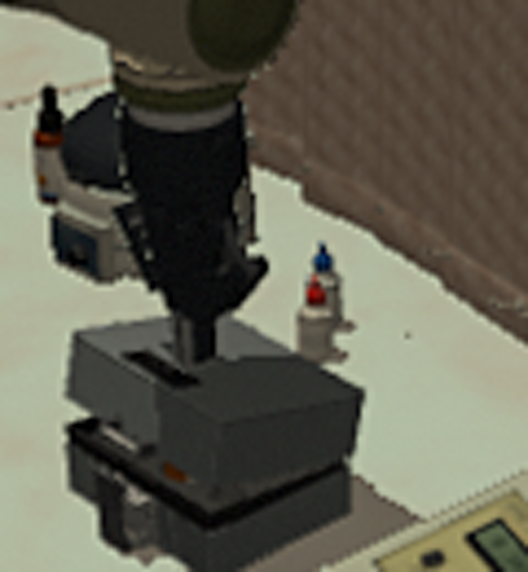

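The lid, at about 0.25 rad, is following the fingertips, with the thumb pad at crop (160, 368). Next I lift, shift over the pad and lower.

Request:
{"method": "play_rows", "body": {
  "steps": [
    {"dp":[0,0,-0.022],"dr":[0,0,0]},
    {"dp":[-0.02,0,-0.022],"dr":[0,0,0]},
    {"dp":[-0.045,0,-0.022],"dr":[0,0,0]},
    {"dp":[-0.051,0,-0.015],"dr":[0,0,0]},
    {"dp":[-0.051,0,-0.008],"dr":[0,0,0]},
    {"dp":[-0.051,0,-0.003],"dr":[0,0,0]},
    {"dp":[-0.051,0,0.001],"dr":[0,0,0]},
    {"dp":[-0.051,0,0.003],"dr":[0,0,0]},
    {"dp":[-0.051,0,0.005],"dr":[0,0,0]},
    {"dp":[-0.051,0,0.005],"dr":[0,0,0]}
  ]
}}

```text
time_s: 13.17
ee_pos: [463.7, 195.8, 128.4]
tcp_rot: [0.997, 0.08, 0.0, -0.0]
wrist_force: [0.0, -0.6, -0.5]
finger_gap: -0.2
```

```bash
python3 - <<'E'
from h import *
s=get_state();p=s["ee_pos"]
c=np.array([507.3,203.8]);ex=np.array([np.cos(.16),np.sin(.16)])
print(p,s["wrist_force"],"X",(p[:2]-c)@ex,"Y",(p[:2]-c)@[-ex[1],ex[0]])
E
```

```text
[463.72616726 195.81927199 128.35582266] [ 0.01685554 -0.61222656 -0.48548397] X -44.2887517940087 Y -0.9366875506244012
```

Request:
{"method": "play_rows", "body": {
  "steps": [
    {"dp":[-0.002,0,0.002],"dr":[0,0,0]},
    {"dp":[-0.002,0,0.004],"dr":[0,0,0]},
    {"dp":[-0.002,0,0.006],"dr":[0,0,0]},
    {"dp":[-0.002,0,0.006],"dr":[0,0,0]}
  ]
}}

```text
time_s: 13.5
ee_pos: [462.0, 195.6, 124.0]
tcp_rot: [0.997, 0.08, 0.001, -0.0]
wrist_force: [0.9, -0.4, -0.1]
finger_gap: 0.3
```

Request:
{"method": "play_rows", "body": {
  "steps": [
    {"dp":[0,0,0.0013],"dr":[0,0,0]},
    {"dp":[0,0,0.0026],"dr":[0,0,0]},
    {"dp":[0,0,0.0026],"dr":[0,0,0]}
  ]
}}

```text
time_s: 13.75
ee_pos: [461.6, 195.5, 122.3]
tcp_rot: [0.997, 0.08, 0.0, -0.0]
wrist_force: [-3.0, -0.8, 2.4]
finger_gap: -0.0
```

Request:
{"method": "play_rows", "body": {
  "steps": [
    {"dp":[0,0,0.0013],"dr":[0,0,0]},
    {"dp":[0,0,0.0013],"dr":[0,0,0]},
    {"dp":[0,0,0.0013],"dr":[0,0,0]}
  ]
}}

```text
time_s: 14.0
ee_pos: [461.8, 195.6, 121.4]
tcp_rot: [0.997, 0.08, 0.0, -0.0]
wrist_force: [-3.0, -0.3, 4.2]
finger_gap: -0.2
```

Request:
{"method": "play_rows", "body": {
  "steps": [
    {"dp":[0,0,0.0013],"dr":[0,0,0]},
    {"dp":[0,0,0.0013],"dr":[0,0,0]},
    {"dp":[0,0,0.0013],"dr":[0,0,0]}
  ]
}}

```text
time_s: 14.25
ee_pos: [461.8, 195.6, 120.4]
tcp_rot: [0.997, 0.08, 0.0, -0.0]
wrist_force: [-3.6, -0.5, 3.7]
finger_gap: 0.2
```

Request:
{"method": "play_rows", "body": {
  "steps": [
    {"dp":[0,0,0.0013],"dr":[0,0,0]},
    {"dp":[0,0,0.0013],"dr":[0,0,0]},
    {"dp":[0,0,0.0013],"dr":[0,0,0]}
  ]
}}

```text
time_s: 14.5
ee_pos: [461.8, 195.6, 119.5]
tcp_rot: [0.997, 0.08, 0.0, -0.0]
wrist_force: [-4.9, 0.1, 5.0]
finger_gap: -0.1
```

Request:
{"method": "play_rows", "body": {
  "steps": [
    {"dp":[-0.003,0,0],"dr":[0,0,0]},
    {"dp":[-0.003,0,0.0007],"dr":[0,0,0]},
    {"dp":[-0.003,0,0.0007],"dr":[0,0,0]}
  ]
}}

```text
time_s: 14.75
ee_pos: [460.3, 195.3, 119.2]
tcp_rot: [0.997, 0.08, 0.001, -0.0]
wrist_force: [-0.1, 0.4, 4.9]
finger_gap: 0.4
```

Request:
{"method": "play_rows", "body": {
  "steps": [
    {"dp":[-0.0006,0,0.0011],"dr":[0,0,0]},
    {"dp":[-0.0006,0,0.0011],"dr":[0,0,0]},
    {"dp":[-0.0006,0,0.0011],"dr":[0,0,0]}
  ]
}}

```text
time_s: 15.0
ee_pos: [459.9, 195.2, 118.4]
tcp_rot: [0.997, 0.08, 0.001, -0.0]
wrist_force: [1.2, -0.0, 5.3]
finger_gap: 0.2
```

Request:
{"method": "play_rows", "body": {
  "steps": [
    {"dp":[-0.0004,0,0.0011],"dr":[0,0,0]},
    {"dp":[-0.0004,0,0.0011],"dr":[0,0,0]},
    {"dp":[-0.0004,0,0.0011],"dr":[0,0,0]}
  ]
}}

```text
time_s: 15.25
ee_pos: [459.7, 195.2, 117.8]
tcp_rot: [0.997, 0.08, 0.002, -0.0]
wrist_force: [-1.1, -1.0, 7.0]
finger_gap: -0.0
```

Request:
{"method": "play_rows", "body": {
  "steps": [
    {"dp":[-0.0004,0,0.0011],"dr":[0,0,0]},
    {"dp":[-0.0004,0,0.0011],"dr":[0,0,0]},
    {"dp":[-0.0004,0,0.0011],"dr":[0,0,0]}
  ]
}}

```text
time_s: 15.5
ee_pos: [459.5, 195.2, 117.3]
tcp_rot: [0.997, 0.08, 0.002, -0.0]
wrist_force: [-1.7, -0.6, 11.1]
finger_gap: -0.0
```

Request:
{"method": "play_rows", "body": {
  "steps": [
    {"dp":[-0.0004,0,0.0008],"dr":[0,0,0]},
    {"dp":[-0.0004,0,0.0008],"dr":[0,0,0]}
  ]
}}

```text
time_s: 15.67
ee_pos: [459.3, 195.1, 117.0]
tcp_rot: [0.997, 0.08, 0.002, -0.0]
wrist_force: [-1.4, -1.1, 12.2]
finger_gap: -0.2
```

Request:
{"method": "play_rows", "body": {
  "steps": [
    {"dp":[-0.0004,0,0.0008],"dr":[0,0,0]},
    {"dp":[-0.0004,0,0.0008],"dr":[0,0,0]}
  ]
}}

```text
time_s: 15.83
ee_pos: [459.1, 195.1, 116.5]
tcp_rot: [0.997, 0.08, 0.002, -0.0]
wrist_force: [-2.6, 0.0, 13.5]
finger_gap: -0.1
```

Request:
{"method": "play_rows", "body": {
  "steps": [
    {"dp":[-0.0004,0,0.0008],"dr":[0,0,0]},
    {"dp":[-0.0004,0,0.0008],"dr":[0,0,0]}
  ]
}}

```text
time_s: 16.0
ee_pos: [458.8, 195.1, 115.9]
tcp_rot: [0.997, 0.08, 0.002, -0.0]
wrist_force: [-0.8, -0.1, 13.2]
finger_gap: -0.0
```

Request:
{"method": "play_rows", "body": {
  "steps": [
    {"dp":[-0.0004,0,0.0006],"dr":[0,0,0]},
    {"dp":[-0.0004,0,0.0006],"dr":[0,0,0]}
  ]
}}

```text
time_s: 16.17
ee_pos: [458.6, 195.0, 115.3]
tcp_rot: [0.997, 0.08, 0.002, -0.0]
wrist_force: [-0.6, -0.3, 12.7]
finger_gap: 0.1
```

Request:
{"method": "play_rows", "body": {
  "steps": [
    {"dp":[-0.0003,0,0.0006],"dr":[0,0,0]},
    {"dp":[-0.0003,0,0.0006],"dr":[0,0,0]}
  ]
}}

```text
time_s: 16.33
ee_pos: [458.3, 195.0, 114.8]
tcp_rot: [0.997, 0.08, 0.002, -0.0]
wrist_force: [-1.4, -0.2, 12.0]
finger_gap: 0.0
```

Request:
{"method": "play_rows", "body": {
  "steps": [
    {"dp":[-0.0003,0,0.0006],"dr":[0,0,0]},
    {"dp":[-0.0003,0,0.0006],"dr":[0,0,0]}
  ]
}}

```text
time_s: 16.5
ee_pos: [458.1, 194.9, 114.3]
tcp_rot: [0.997, 0.08, 0.002, -0.0]
wrist_force: [-0.7, -0.8, 11.5]
finger_gap: 0.1
```

Request:
{"method": "play_rows", "body": {
  "steps": [
    {"dp":[-0.0003,0,0.0006],"dr":[0,0,0]},
    {"dp":[-0.0003,0,0.0006],"dr":[0,0,0]}
  ]
}}

```text
time_s: 16.67
ee_pos: [457.9, 194.9, 113.9]
tcp_rot: [0.997, 0.08, 0.002, -0.0]
wrist_force: [-0.6, -0.5, 11.4]
finger_gap: 0.1
```

Request:
{"method": "play_rows", "body": {
  "steps": [
    {"dp":[-0.0003,0,0.0006],"dr":[0,0,0]},
    {"dp":[-0.0003,0,0.0006],"dr":[0,0,0]}
  ]
}}

```text
time_s: 16.83
ee_pos: [457.7, 194.9, 113.4]
tcp_rot: [0.997, 0.08, 0.002, -0.0]
wrist_force: [-1.7, -0.2, 11.4]
finger_gap: 0.1
```

Request:
{"method": "play_rows", "body": {
  "steps": [
    {"dp":[-0.0003,0,0.0006],"dr":[0,0,0]},
    {"dp":[-0.0003,0,0.0006],"dr":[0,0,0]}
  ]
}}

```text
time_s: 17.0
ee_pos: [457.5, 194.8, 112.9]
tcp_rot: [0.997, 0.08, 0.002, -0.0]
wrist_force: [-0.6, -0.2, 11.0]
finger_gap: -0.3
```

Request:
{"method": "play_rows", "body": {
  "steps": [
    {"dp":[-0.0003,0,0.0006],"dr":[0,0,0]},
    {"dp":[-0.0003,0,0.0006],"dr":[0,0,0]}
  ]
}}

```text
time_s: 17.17
ee_pos: [457.3, 194.8, 112.3]
tcp_rot: [0.997, 0.08, 0.002, -0.0]
wrist_force: [0.3, -0.2, 8.9]
finger_gap: -0.0
```

Request:
{"method": "play_rows", "body": {
  "steps": [
    {"dp":[-0.0001,0,0.0003],"dr":[0,0,0]},
    {"dp":[-0.0001,0,0.0003],"dr":[0,0,0]}
  ]
}}

```text
time_s: 17.33
ee_pos: [457.1, 194.8, 112.0]
tcp_rot: [0.997, 0.08, 0.002, -0.0]
wrist_force: [-0.9, 0.1, 7.5]
finger_gap: 0.4
```

Request:
{"method": "play_rows", "body": {
  "steps": [
    {"dp":[-0.0001,0,0.0003],"dr":[0,0,0]},
    {"dp":[-0.0001,0,0.0003],"dr":[0,0,0]}
  ]
}}

```text
time_s: 17.5
ee_pos: [457.0, 194.8, 111.8]
tcp_rot: [0.997, 0.08, 0.002, -0.0]
wrist_force: [1.2, -0.4, 9.6]
finger_gap: 0.0
```

The force fell from 11.0 to 7.5 N, then rose to 9.6, which suggests a snap. I'll back off slowly to see whether the lid follows.

Request:
{"method": "play_rows", "body": {
  "steps": [
    {"dp":[0,0,-0.001],"dr":[0,0,0]},
    {"dp":[0,0,-0.002],"dr":[0,0,0]},
    {"dp":[0,0,-0.003],"dr":[0,0,0]},
    {"dp":[0,0,-0.003],"dr":[0,0,0]},
    {"dp":[0,0,-0.003],"dr":[0,0,0]}
  ]
}}

```text
time_s: 17.92
ee_pos: [455.9, 194.6, 112.9]
tcp_rot: [0.997, 0.08, 0.0, -0.0]
wrist_force: [0.8, -0.1, -0.5]
finger_gap: -0.1
```

Request:
{"method": "play_rows", "body": {
  "steps": [
    {"dp":[0,0,-0.02],"dr":[0,0,0]},
    {"dp":[0,0,-0.06],"dr":[0,0,0]},
    {"dp":[0,0,-0.11],"dr":[0,0,0]},
    {"dp":[0,0,-0.16],"dr":[0,0,0]},
    {"dp":[0,0,-0.2],"dr":[0,0,0]},
    {"dp":[0,0,-0.2],"dr":[0,0,0]},
    {"dp":[0,0,-0.2],"dr":[0,0,0]}
  ]
}}

```text
time_s: 18.5
ee_pos: [456.2, 194.6, 264.1]
tcp_rot: [0.997, 0.08, 0.002, -0.0]
wrist_force: [0.5, -0.6, -0.6]
finger_gap: 0.2
```

```bash
python3 - <<'E'
from h import *
d=get_image("scene")
cv2.imwrite("pics/c9.png",np.hstack([crop(d["img"],185,130,110,100,4),cv2.resize(crop(d["img"],280,220,130,120,1),(360,400))]))
c=np.array([507.3,203.8]);ex=np.array([np.cos(.16),np.sin(.16)]);ey=np.array([-ex[1],ex[0]])
for th in (-.03,0,.05,.08):
    r,n=124,48
    P=[[*(c+ex*(64-r*np.cos(th)+n*np.sin(th))+ey*y),42+r*np.sin(th)+n*np.cos(th)] for y in(75,-75)]
    print(th,((proj(d,P)-[185,130])*4).round(1).tolist())
print(get_state()["wrist_force"])
E
```

```text
-0.03 [[52.4, 185.1], [186.8, 270.4]]
0 [[53.5, 179.9], [188.2, 264.9]]
0.05 [[55.8, 171.2], [190.8, 255.8]]
0.08 [[57.3, 165.9], [192.5, 250.3]]
[ 0.4946502   0.05414979 -1.25815776]
```

View pics/c9.png

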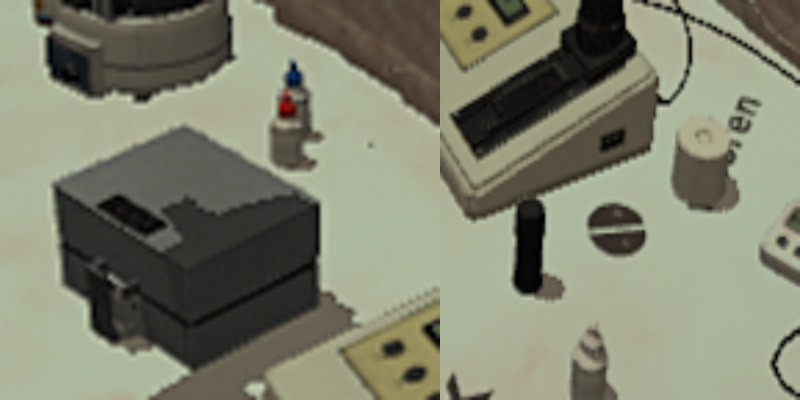

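The lid's front corners are at crop (55, 183) and (187, 267), which puts it at about -0.015 rad: shut and latched. The bystanders stand as before.

```bash
python3 -c "
from station import *
print(close_job())"
```

```text
the job is handed in; nothing more can be done
None
```

The amber vial is standing in the wide middle hole and the lid is shut and latched. I handed the job in at about 18.5 s of robot time.

- **Vial:** A picture after I let go showed it upright in the hole.
- **Latch:** Pressing on the thumb pad, the force reached at most 13.5 N. It then fell from 11.0 to 7.5 N and turned up to 9.6 N, and I stopped there. This drop was gradual rather than one sharp flick.
- **Hold:** When I backed off about 1 mm, the force went to zero. The last picture, with the arm clear, shows the lid at about -0.015 rad. Unlatched it would have sprung back to about 0.08.
- **Bystanders:** The dropper bottle, black cylinder and gauze roll are where they were in the last picture.
- **Slips:** One gripper-close call was refused for a missing field, and I sent it again without harm. The vial briefly touched the side of the hole going in, at about 6 N, which a 1 mm correction cleared.

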